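# Take the stop out of the T-track and park it on its sloping rest

## Task

Clear the T-track jig for the next job: slide the red stop along the slot and out of its open end, then lift it away. Set it down lengthwise on the lower part of the sloping rest and push it up the slope until its steel foot is fully home against the top stop, under the aluminium lip, lying flat in the channel; leave it there. Do not disturb the other things on the table.

Things in the scene. Friction and masses are not known exactly. Their poses are not given: they have to be found in the camera images.
- stop: Red sliding stop, loose, 0.17 to 0.31 kg. Steel foot 28 (x) x 90 (y) x 8 mm; neck 10 x 46 mm, 8 to 18 mm up; red block 26 (x) x 46 (y) mm, 18 to 60 mm up, to be grasped across x; brass thumb screw on top, to 67.5 mm. The foot projects 22 mm beyond the block at both ends. Origin: centre of the foot's underside; y lengthwise, z up. Same turned end for end.
- jig: Jig, fixed: plywood base 130 (x) x 190 (y) x 12 mm with an aluminium T-track 44 mm wide along its middle, top 30 mm above the table; yellow scale strip on its +x side. Origin: centre of the underside, on the table. y runs along the slot to its open end at y = +95 mm; the other end is plugged black over 12 mm.
- slot_mouth (a point): Mid-slot at the open end, on the slot's floor, 15 mm above the table (the stop's origin slides along this line). Slot: lower part 32 wide, 11 mm high for the foot (3 mm of play upwards), then a 14 mm gap between 4 mm thick track lips for the neck. The foot is clear when the stop's origin is over 45 mm beyond this point.
- deck: Grey deck of the sloping rest, fixed, rising at 8 degrees between wooden side strips 9 mm high, 41 mm apart. Origin: on the deck's surface, mid-width, at the face of the dark wooden top stop, 47.5 mm above the table; x points up the slope, z square to the deck. It runs down to x = -210 mm, where it is open. Friction holds the stop on the slope.
- seat (a point): Point on the deck 45 mm down the slope from the top stop: the stop's origin comes here (6 mm play to each side) when its foot is home, its length along the slope. An aluminium lip overhangs the uppermost 16 mm of the channel, underside 13 mm and top 16 mm above the deck: the foot must slide in under it from below.
- sanding_block: Brown sanding block 60 x 101 x 32 mm, a bystander. Origin: centre of the underside.
- white_tub: Small empty white tub 54 mm across, 37 mm high, a bystander. Origin: centre of the underside.
- mug: Blue mug with red inside, 83 x 117 x 95 mm, a bystander. Origin: centre of the underside.

How it is judged:
By the outcome, as a careful person would: the job done as asked, in the order asked, and still so for the second after the job is handed in, with the robot touching nothing.
It also fails if it takes over 48 s, if anything falls off the work surface, if the arm or the gripper's body presses on something with over 40 N, if the wrist force passes 120 N, or if a joint passes its speed limit or range.

## Robot

A 7-joint arm with a two-finger parallel gripper is mounted at the origin on a cart in front of the work surface, level with it; the furniture and walls round the work are solid. World frame = base frame: x ahead of the robot, y to its left, z up, the work surface at z = 0. Lengths are in m, angles in rad, forces in N, time in s.
With the tool pointing down it reaches from about 0.425 to 0.95 m from the base axis. Payload 4.7 kg.
Tool frame: the origin (TCP) lies midway between the tips of the shut fingers; the grasp point (between the pads) lies 19 mm behind it (bot.grasp_offset is the distance from the TCP to the grasp point, in m); z points along the fingers, y is the direction in which the jaws open and shut (so a half turn about z gives the same grasp; the last joint's range is limited). The gripper opens to 85 mm and grips with 20 to 120 N. Pads are 22 mm wide; open, the fingers measure 114 mm over their backs; the gripper's body (76 mm by 85 mm) begins 54 mm behind the grasp point. The pads swing forward as they close: fully open they stand 13 mm farther back than shut.
Start: joints at [1.271, 0.469, -0.049, 1.532, 0.024, 1.141, -0.082], TCP at [0.181, -0.65, 0.231] pointing down, gripper open.
Joint ranges: [-2.59, 2.59], [-0.33, 1.99], [-1.39, 1.29], [0.1, 2.45], [-1.04, 4.18], [0.21, 1.99], [-2.66, 2.66]. Speed limits (rad/s): [2.57, 2.57, 3.14, 3.14, 3.14, 3.14, 3.14].

## Interface

Orientations are given as a rotation vector (axis times angle).
In Python, from bench import bot gives the robot as it stands.
- The arm moves only by the shell command python3 -m pendant 'ROWS' [FORCE]. ROWS is JSON, a list of rows, each an object of numbers: "wx", "wy", "wz": the turn, a rotation vector about the tool's x, y, z in degrees; "x", "y", "z": the shift along the tool's x, y, z in mm; "claw": the opening, from 0 (shut) to 1 (fully open). In form: [{"wx": .., "wy": .., "wz": .., "x": .., "y": .., "z": .., "claw": ..}, ...]. A call has 1 to 5 rows; each row is the pose to reach, as a shift and turn from the pose commanded when the call began, along the tool's axes at that moment; what a row does not reach only later rows make up. A row lasts 1/8 s, in which the tool goes at most 62.5 mm and 10.7 degrees, less where a joint would pass 70% of its speed; a pose out of reach is approached as far as the arm can. A call with a gripper value outside its range is refused whole. The fingers move at their own pace and stop on an object; FORCE is the grip in N (left out, the last holds). Time passes only in rows, so rows that repeat a pose let the fingers close. It gives the time, the measured TCP pose, the force and the opening at its end, in the units of the state.
- bot.get_obs(): the state, without advancing time (a new reading comes with each control period).
- bot.snapshot(name): name is "scene" or "top" or "wrist"; returns a dict with "color" (400x640x3 uint8, blue, green, red), "camera_matrix" (3x3 intrinsics, pixels), "eye" and "orientation" of the camera in the world; the wrist camera has in their place "mount" (4x4, takes a point from camera to tool coordinates, whose origin is the TCP and whose axes are the flange's). Camera axes: x right, y up, looking along -z (the intrinsics and any distortion apply to the point x, -y, -z); pixel columns grow to the right and rows downward; lengths in m; the calibration is good to about 2 mm. A picture is of the moment at which its call begins: read the wrist's pose just before it. There is no depth.
- bot.hand_in(): hands the job in, once; it reports no verdict.
Trained networks look in the newest picture that a camera, given by its name, has taken for a name from the list of things; names that differ only in an ending like _2 or _b are one class to them, and where a whole thing is asked for, a point or a joint stands for the part that bears it (a point fixed in the world has none). Each returns a list of dicts, best first, with "score" (0 to 1); they miss things now and then, are a little off and sometimes report something else, mostly with a low value. They report only what shows in the picture. A call takes as long as a camera call.
- bot.find_in(camera, target): "location" ([column, row] in pixels, amid what is visible of it).
- bot.cut_out(camera, target): "pixels" (400x640 bool, what is visible of it) and "location" ([column, row] in pixels, amid what is visible of it).
The state is a dict: "time": time; "joint_positions": joint angles; "dq": joint speeds; "effort": joint torques, N m; "tcp_pos": TCP position; "ee_rot": TCP orientation; "ft_force": force on the tool from outside, world axes, zero at the start; "torque": the same for the moment, N m; "opening": opening from 0.0 (shut) to 1.0 (fully open).
Only numpy, scipy, OpenCV 4.12 (cv2) and the standard library are available. Lean on these libraries where they do the work, as an engineer would, in place of code of your own. Each camera call takes 0.05 s, during which the arm holds its last target.

## Working session

There is one attempt and no reset: what is moved stays moved. The work goes in short steps, Python scripts to look and compute and a shell command to move; the robot and the scene stay as the last step left them, time stands still between calls to the robot, and variables do not carry over. Pictures are saved under pics/ and viewed, and the job is handed in when it is done.

```bash
ls; mkdir -p pics; python3 - <<'E'
from bench import bot
import cv2,numpy as np
o=bot.get_obs()
for k in o: print(k,np.round(o[k],3))
print(bot.grasp_offset)
for n in ["scene","top","wrist"]:
    s=bot.snapshot(n); cv2.imwrite(f"pics/{n}0.png",s["color"])
    for k in s:
        if k!="color": print(n,k,np.round(s[k],4).tolist())
    for t in ["stop","jig","deck","sanding_block","white_tub","mug"]:
        print(n,t,[(np.round(r["location"]).tolist(),round(r["score"],2)) for r in bot.find_in(n,t)][:3])
E
```

```text
pics
time 0.0
joint_positions [ 1.271  0.469 -0.049  1.534  0.024  1.141 -0.082]
dq [-0.    -0.001 -0.001 -0.     0.002  0.    -0.001]
effort [-1.0000e-03 -5.1031e+01 -4.7000e-02 -2.3772e+01  1.1000e-02  7.0000e-03
  0.0000e+00]
tcp_pos [ 0.18 -0.65  0.23]
ee_rot [-3.111 -0.424  0.   ]
ft_force [0.304 0.071 0.279]
torque [0.016 0.019 0.025]
opening 1.001
0.0187
scene camera_matrix [[466.9753, 0.0, 318.2585], [0.0, 466.9753, 197.1647], [0.0, 0.0, 1.0]]
scene eye [-0.1173, 0.7743, 1.0395]
scene orientation [0.4107, -0.8908, -2.136]
scene stop [([424.0, 175.0], 0.53)]
scene jig [([423.0, 185.0], 0.62)]
scene deck [([301.0, 243.0], 0.58)]
scene sanding_block [([340.0, 157.0], 0.79)]
scene white_tub []
scene mug [([253.0, 304.0], 0.68)]
top camera_matrix [[403.675, 0.0, 318.5148], [0.0, 403.675, 200.7384], [0.0, 0.0, 1.0]]
top eye [0.504, 0.1247, 1.1291]
top orientation [0.0883, -0.0862, -1.573]
top stop [([439.0, 244.0], 0.58)]
top jig [([447.0, 239.0], 0.79)]
top deck [([268.0, 230.0], 0.64)]
top sanding_block [([392.0, 150.0], 0.82)]
top white_tub [([353.0, 166.0], 0.56)]
top mug [([184.0, 258.0], 0.63)]
wrist camera_matrix [[345.9793, 0.0, 317.0549], [0.0, 345.9793, 193.6173], [0.0, 0.0, 1.0]]
wrist mount [[0.0007, 0.9499, 0.3125, 0.0799], [1.0, -0.0004, -0.001, 0.0005], [-0.0009, 0.3126, -0.9499, -0.1433], [0.0, 0.0, 0.0, 1.0]]
wrist stop []
wrist jig []
wrist deck []
wrist sanding_block []
wrist white_tub []
wrist mug []
```

View pics/scene0.png

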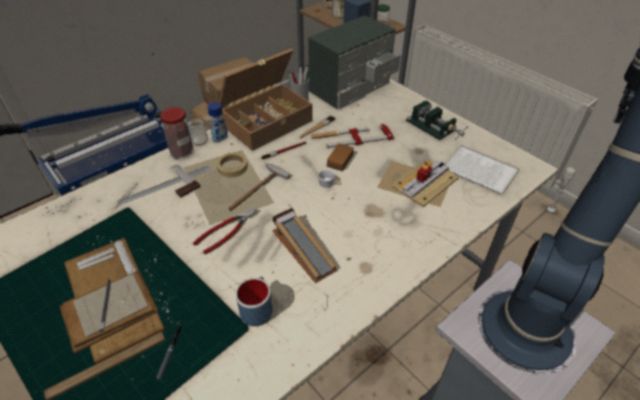

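View pics/top0.png

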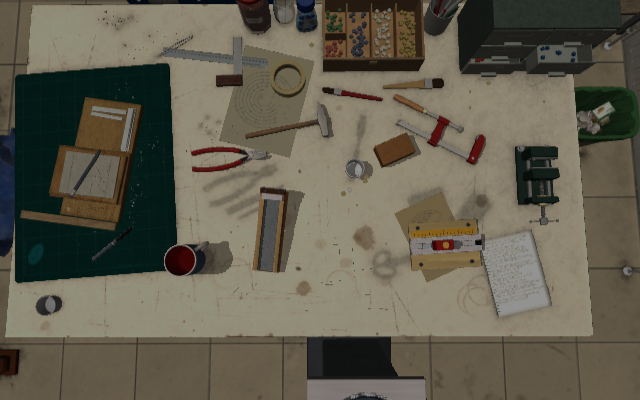

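```bash
python3 - <<'E'
import cv2
a=cv2.imread("pics/top0.png")
cv2.imwrite("pics/top0j.png",cv2.resize(a[180:300,380:520],None,fx=5,fy=5,interpolation=cv2.INTER_CUBIC))
cv2.imwrite("pics/top0d.png",cv2.resize(a[170:290,205:335],None,fx=5,fy=5,interpolation=cv2.INTER_CUBIC))
E
```

```text
(no output)
```

View pics/top0j.png

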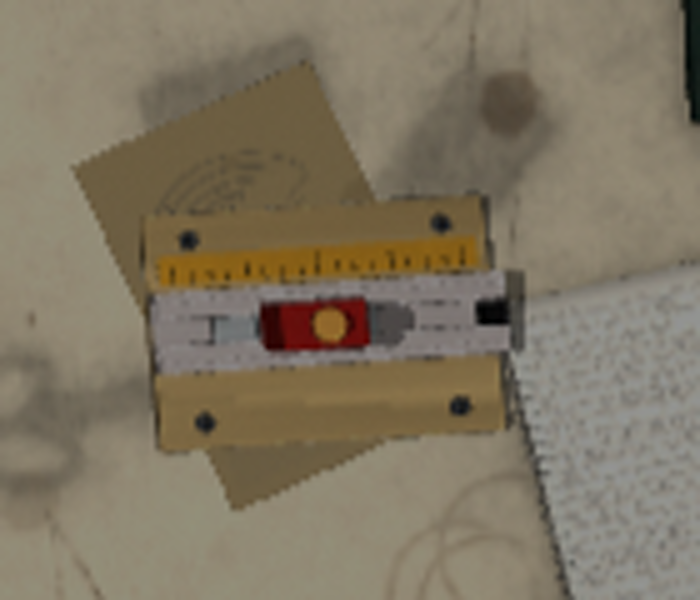

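View pics/top0d.png

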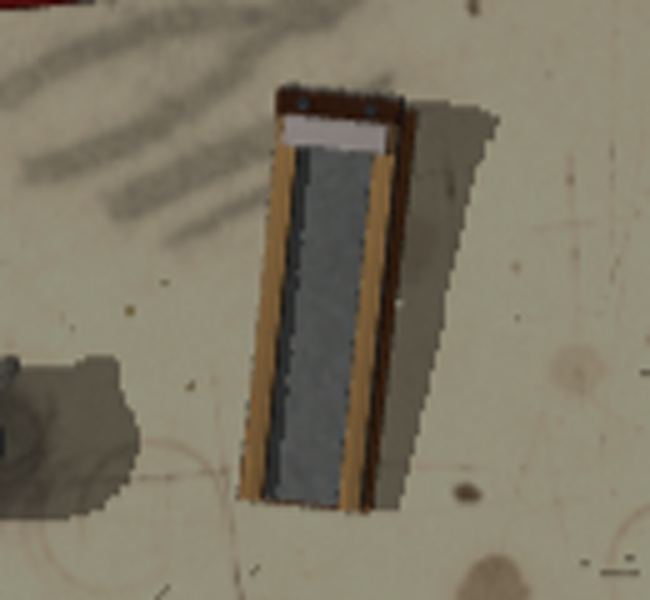

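```bash
cat > h.py <<'E'
import numpy as np,cv2
from scipy.spatial.transform import Rotation as R
from scipy.optimize import least_squares
def cam(s,obs=None):
    K=s["camera_matrix"]
    if "eye" in s: return np.array(K),R.from_rotvec(s["orientation"]).as_matrix(),np.array(s["eye"])
    T=np.eye(4);T[:3,:3]=R.from_rotvec(obs["ee_rot"]).as_matrix();T[:3,3]=obs["tcp_pos"]
    M=T@np.array(s["mount"]);return np.array(K),M[:3,:3],M[:3,3]
def proj(c,P):
    K,Rm,e=c;p=(np.atleast_2d(P)-e)@Rm
    p=p*[1,-1,-1];q=p@K.T;return q[:,:2]/q[:,2:]
def ray(c,uv,z):
    K,Rm,e=c;uv=np.atleast_2d(uv)
    d=np.c_[uv,np.ones(len(uv))]@np.linalg.inv(K).T*[1,-1,-1]@Rm.T
    return e+d*((z-e[2])/d[:,2])[:,None]
def jigT(p):return R.from_euler("z",p[2]).as_matrix(),np.array([p[0],p[1],0])
def deckT(p):return (R.from_euler("z",p[2])*R.from_euler("y",-np.radians(8))).as_matrix(),np.array([p[0],p[1],0.0475])
def fit(c,Tf,L,uv,p0):
    L=np.array(L,float);uv=np.array(uv,float)
    def f(p):
        A,t=Tf(p);return (proj(c,L@A.T+t)-uv).ravel()
    r=least_squares(f,p0,loss="soft_l1");return r.x,f(r.x).reshape(-1,2)
E
python3 - <<'E'
from h import *
from bench import bot
s=bot.snapshot("top");c=cam(s)
cv=lambda a,o:(np.array(a)+.5)/5-.5+o
j=cv([(145,214),(483,197),(505,425),(158,450),(150,292),(160,372)],[380,180])
L=np.array([(65,95,12),(65,-95,12),(-65,-95,12),(-65,95,12),(22,95,30),(-22,95,30)])/1e3
p,r=fit(c,jigT,L,j,[.4,-.2,0]);print(p,np.degrees(p[2]),r.round(1).tolist())
L=np.array([(-16,20.5,9),(-210,20.5,9),(-210,20.5,0),(-16,-20.5,9),(-210,-20.5,9),(-210,-20.5,0)])/1e3
d=cv([(293,148),(262,498),(278,500),(373,155),(342,508),(342,508)],[205,170])
q,r=fit(c,deckT,L,d,[.6,.2,0]);print(q,np.degrees(q[2]),r.round(1).tolist())
A,t=jigT(p)
print("mouth",A@[0,.095,.015]+t)
print("block",ray(c,cv([(262,325),(370,322),(330,324)],[380,180]),.06),"screw",ray(c,cv([(330,324)],[380,180]),.0675))
print(bot.find_in("top","jig")[0])
E
```

```text
[ 0.5076463  -0.21844105  0.05144165] 2.9473895913817802 [[-1.0, -0.2], [-0.2, -0.6], [0.1, 1.3], [0.2, 0.1], [0.7, -0.3], [0.0, 0.0]]
[ 0.6452436   0.25094731 -0.09186115] -5.263255955039962 [[0.5, -0.6], [0.7, 1.1], [-1.9, 0.1], [-0.3, -0.6], [-0.1, 0.5], [0.3, -0.2]]
mouth [ 0.5027615  -0.12356672  0.015     ]
block [[ 0.50580735 -0.1722586   0.06      ]
 [ 0.50715588 -0.22913625  0.06      ]
 [ 0.50619131 -0.20805138  0.06      ]] screw [[ 0.50617574 -0.20571691  0.0675    ]]
{'location': [445.5, 240.7], 'score': 0.84}
```

```bash
cat >> h.py <<'E'
def tgt(yaw_rot,tcp): return yaw_rot,np.array(tcp)
def delta(obs,Rt,pt):
    Rc=R.from_rotvec(obs["ee_rot"]).as_matrix()
    w=np.degrees(R.from_matrix(Rc.T@Rt).as_rotvec());s=Rc.T@(np.array(pt)-obs["tcp_pos"])*1e3
    print("w",w.round(1).tolist(),"shift mm",s.round(1).tolist(),"dist",np.linalg.norm(s).round(1))
def frame(y,z):
    z=np.array(z,float)/np.linalg.norm(z);y=np.array(y,float);y-=z*(y@z);y/=np.linalg.norm(y)
    return np.c_[np.cross(y,z),y,z]
E
python3 - <<'E'
from h import *
from bench import bot
o=bot.get_obs();print(R.from_rotvec(o["ee_rot"]).as_matrix().round(3))
a=.0514
for sgn in (1,-1):
    Rt=frame(np.array([np.cos(a),np.sin(a),0])*sgn,[0,0,-1]);print(sgn,Rt[:,0].round(2));delta(o,Rt,[.507,-.205,.2])
E
```

```text
[[ 0.964  0.268  0.   ]
 [ 0.268 -0.964 -0.   ]
 [ 0.     0.    -1.   ]]
1 [-0.05  1.    0.  ]
w [0.0, 0.0, -77.4] shift mm [433.6, -341.9, 31.3] dist 553.1
-1 [ 0.05 -1.    0.  ]
w [0.0, -0.0, 102.6] shift mm [433.6, -341.9, 31.3] dist 553.1
```

```bash
python3 -m pendant '[{"wz":-10,"x":48,"y":-38,"z":0,"claw":1},{"wz":-20,"x":96,"y":-76,"z":0,"claw":1},{"wz":-30,"x":144,"y":-114,"z":0,"claw":1},{"wz":-40,"x":192,"y":-152,"z":0,"claw":1},{"wz":-50,"x":240,"y":-190,"z":0,"claw":1}]'
python3 - <<'E'
from h import *
from bench import bot
o=bot.get_obs();a=.0514
Rt=frame(np.array([np.cos(a),np.sin(a),0]),[0,0,-1]);delta(o,Rt,[.507,-.205,.2])
E
```

```text
w [0.0, 0.0, -77.4] shift mm [433.6, -341.9, 31.3] dist 553.1$[0]: bad value
```

```bash
python3 -m pendant '[{"wx":0,"wy":0,"wz":-10,"x":48,"y":-38,"z":0,"claw":1},{"wx":0,"wy":0,"wz":-20,"x":96,"y":-76,"z":0,"claw":1},{"wx":0,"wy":0,"wz":-30,"x":144,"y":-114,"z":0,"claw":1},{"wx":0,"wy":0,"wz":-40,"x":192,"y":-152,"z":0,"claw":1},{"wx":0,"wy":0,"wz":-50,"x":240,"y":-190,"z":0,"claw":1}]'
python3 - <<'E'
from h import *
from bench import bot
o=bot.get_obs();a=.0514
Rt=frame(np.array([np.cos(a),np.sin(a),0]),[0,0,-1]);delta(o,Rt,[.507,-.205,.2])
E
```

```text
time: 1.78
tcp_pos: [0.3621, -0.4015, 0.2317]
ee_rot: [2.636, 1.707, 0.0]
ft_force: [1.0, 0.5, 1.4]
opening: 1.0
w [0.0, 0.0, -27.1] shift mm [238.7, 51.7, 31.6] dist 246.2
```

```bash
python3 -m pendant '[{"wx":0,"wy":0,"wz":-9,"x":60,"y":13,"z":0,"claw":1},{"wx":0,"wy":0,"wz":-18,"x":120,"y":26,"z":0,"claw":1},{"wx":0,"wy":0,"wz":-27,"x":180,"y":39,"z":0,"claw":1},{"wx":0,"wy":0,"wz":-27,"x":230,"y":50,"z":10,"claw":1},{"wx":0,"wy":0,"wz":-27,"x":238,"y":52,"z":20,"claw":1}]'
python3 - <<'E'
from h import *
from bench import bot
o=bot.get_obs();a=.0514
s=bot.snapshot("wrist");cv2.imwrite("pics/w1.png",s["color"]);c=cam(s,o)
print(o["tcp_pos"],o["dq"].round(2),[np.round(r["location"]) for r in bot.find_in("wrist","stop")])
E
```

```text
time: 2.4
tcp_pos: [0.5093, -0.2039, 0.2116]
ee_rot: [2.164, 2.277, 0.004]
ft_force: [-0.1, -0.1, 0.1]
opening: 0.997
[ 0.50932564 -0.20387779  0.21162184] [-0.09  0.12  0.07  0.07  0.11 -0.14 -0.16] [array([318., 167.])]
```

View pics/w1.png

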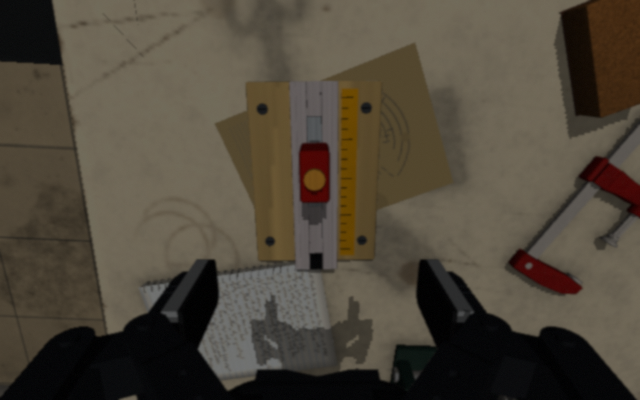

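```bash
python3 - <<'E'
import cv2
a=cv2.imread("pics/w1.png")
cv2.imwrite("pics/w1z.png",cv2.resize(a[70:280,235:395],None,fx=2.8,fy=2.8,interpolation=cv2.INTER_CUBIC))
from h import *
from bench import bot
o=bot.get_obs();print(o["tcp_pos"],o["dq"].round(2))
E
```

```text
[ 0.50663388 -0.20720011  0.21021183] [ 0.04 -0.02  0.04 -0.01  0.    0.02  0.01]
```

View pics/w1z.png

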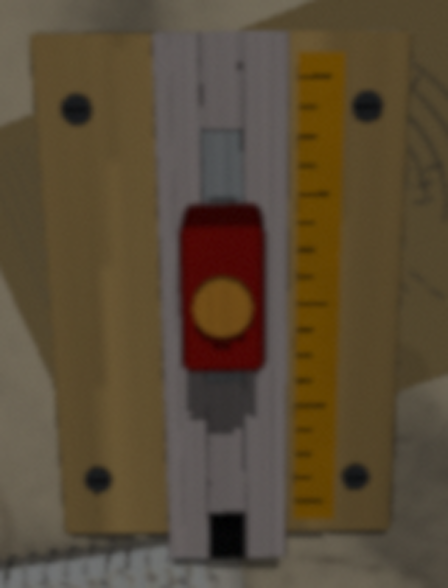

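```bash
python3 - <<'E'
from h import *
from bench import bot
for i in range(2): s=bot.snapshot("top")
o=bot.get_obs();s=bot.snapshot("wrist");a=s["color"]
import pickle;pickle.dump((o,{k:s[k] for k in s}),open("w2.pkl","wb"))
print(o["tcp_pos"],o["dq"].round(3))
cv2.imwrite("pics/w2z.png",cv2.resize(a[70:280,235:395],None,fx=2.8,fy=2.8,interpolation=cv2.INTER_CUBIC))
E
```

```text
[ 0.50614356 -0.2096658   0.21112063] [ 0.016 -0.009  0.006 -0.008 -0.002  0.    -0.002]
```

View pics/w2z.png

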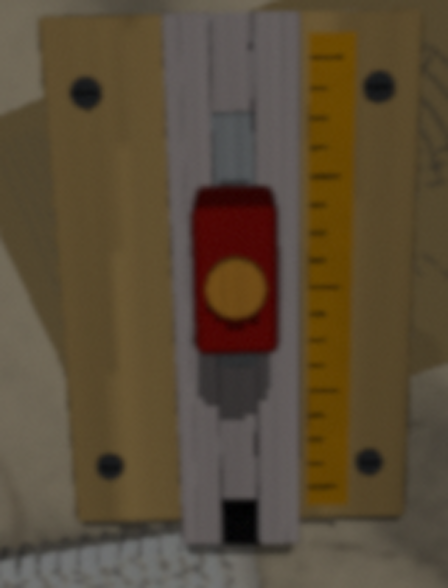

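```bash
python3 - <<'E'
from h import *
import pickle
o,s=pickle.load(open("w2.pkl","rb"));c=cam(s,o)
cv=lambda a:(np.array(a)+.5)/2.8-.5+[235,70]
L=np.array([(-65,95,12),(65,95,12),(65,-95,12),(-65,-95,12),(-22,95,30),(22,95,30),(22,-95,30),(-22,-95,30)])/1e3
uv=cv([(42,17),(422,12),(403,516),(78,521),(164,14),(298,11),(298,547),(184,549)])
p,r=fit(c,jigT,L,uv,[.507,-.218,.05]);print(p,np.degrees(p[2]),r.round(1).tolist())
A,t=jigT(p)
for n,u,z in [("screw",(236,288),.0825),("topBL",(200,352),.075),("topBR",(274,352),.075),("topTL",(198,224),.075),("topTR",(275,224),.075)]:
    P=ray(c,cv([u]),z)[0];print(n,P.round(4),"jig",(A.T@(P-t)).round(4))
E
```

```text
[ 0.50831686 -0.22073398  0.06031905] 3.4560271846710955 [[-1.6, 0.2], [1.6, -0.6], [0.6, 1.1], [-0.7, 1.1], [-0.6, 0.2], [1.2, 0.3], [0.3, -1.2], [-0.6, -1.3]]
screw [ 0.5071 -0.2017  0.0825] jig [-0.0001  0.0191  0.0825]
topBL [ 0.4971 -0.2242  0.075 ] jig [-0.0114 -0.0028  0.075 ]
topBR [ 0.5196 -0.2233  0.075 ] jig [ 0.0111 -0.0032  0.075 ]
topTL [ 0.4953 -0.1849  0.075 ] jig [-0.0109  0.0365  0.075 ]
topTR [ 0.5177 -0.184   0.075 ] jig [0.0116 0.0361 0.075 ]
```

```bash
python3 - <<'E'
from h import *
from bench import bot
o=bot.get_obs();a=.056
Rt=frame(np.array([np.cos(a),np.sin(a),0]),[0,0,-1]);delta(o,Rt,[.507,-.202,.037])
E
```

```text
w [-0.0, 0.1, -0.9] shift mm [8.1, 1.2, 174.4] dist 174.6
```

```bash
python3 -m pendant '[{"wx":0,"wy":0,"wz":-1,"x":8,"y":1,"z":40,"claw":1},{"wx":0,"wy":0,"wz":-1,"x":8,"y":1,"z":80,"claw":1},{"wx":0,"wy":0,"wz":-1,"x":8,"y":1,"z":110,"claw":1},{"wx":0,"wy":0,"wz":-1,"x":8,"y":1,"z":120,"claw":1},{"wx":0,"wy":0,"wz":-1,"x":8,"y":1,"z":120,"claw":1}]'
python3 - <<'E'
from h import *
from bench import bot
o=bot.get_obs();a=.056
Rt=frame(np.array([np.cos(a),np.sin(a),0]),[0,0,-1]);delta(o,Rt,[.507,-.202,.037])
E
```

```text
time: 3.28
tcp_pos: [0.5075, -0.2011, 0.0916]
ee_rot: [2.154, 2.287, -0.0]
ft_force: [-0.0, -0.3, 0.8]
opening: 1.001
w [0.0, 0.0, 0.2] shift mm [-0.9, -0.6, 54.6] dist 54.6
```

```bash
python3 -m pendant '[{"wx":0,"wy":0,"wz":0,"x":-1,"y":-0.5,"z":30,"claw":1},{"wx":0,"wy":0,"wz":0,"x":-1,"y":-0.5,"z":48,"claw":1},{"wx":0,"wy":0,"wz":0,"x":-1,"y":-0.5,"z":54,"claw":1},{"wx":0,"wy":0,"wz":0,"x":-1,"y":-0.5,"z":54,"claw":1}]'
python3 - <<'E'
from h import *
from bench import bot
o=bot.get_obs();a=.056
Rt=frame(np.array([np.cos(a),np.sin(a),0]),[0,0,-1]);delta(o,Rt,[.507,-.202,.037])
s=bot.snapshot("wrist");cv2.imwrite("pics/w3.png",s["color"])
s=bot.snapshot("scene");cv2.imwrite("pics/s3.png",cv2.resize(s["color"][120:240,360:500],None,fx=4,fy=4,interpolation=cv2.INTER_CUBIC))
E
```

```text
time: 3.78
tcp_pos: [0.5075, -0.2011, 0.0376]
ee_rot: [2.152, 2.288, 0.0]
ft_force: [0.2, -0.5, 0.6]
opening: 0.999
w [0.0, 0.0, 0.3] shift mm [-0.9, -0.6, 0.6] dist 1.2
```

View pics/w3.png

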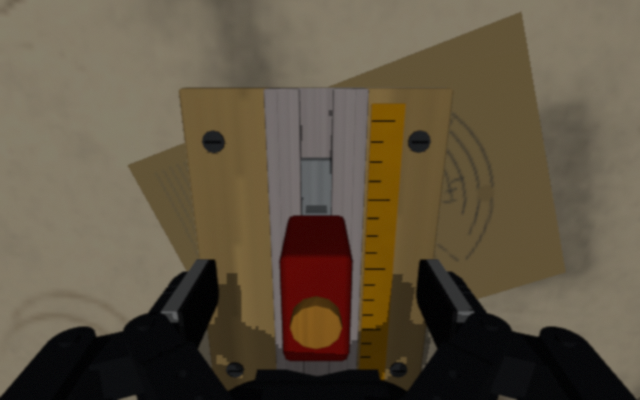

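View pics/s3.png

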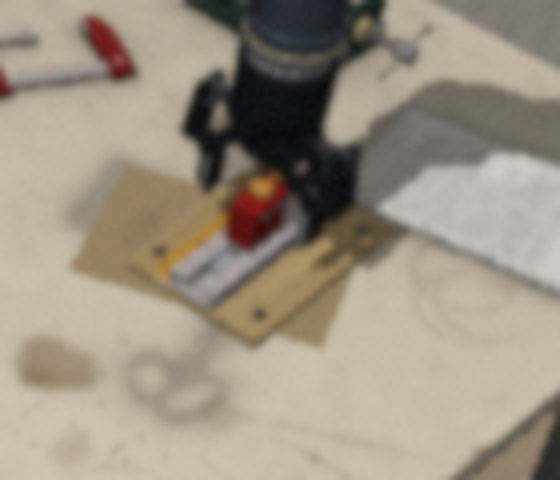

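The block is centred between the fingers (column 316 against 317). The jig edges run straight up the picture. Closing.

```bash
python3 -m pendant '[{"wx":0,"wy":0,"wz":0,"x":0,"y":0,"z":0,"claw":0.5},{"wx":0,"wy":0,"wz":0,"x":0,"y":0,"z":0,"claw":0.2},{"wx":0,"wy":0,"wz":0,"x":0,"y":0,"z":0,"claw":0.1},{"wx":0,"wy":0,"wz":0,"x":0,"y":0,"z":0,"claw":0.1},{"wx":0,"wy":0,"wz":0,"x":0,"y":0,"z":0,"claw":0.1}]' 40
python3 -m pendant '[{"wx":0,"wy":0,"wz":0,"x":0,"y":0,"z":0,"claw":0},{"wx":0,"wy":0,"wz":0,"x":0,"y":0,"z":0,"claw":0}]' 50
```

```text
time: 4.5
tcp_pos: [0.5073, -0.2011, 0.0375]
ee_rot: [2.152, 2.288, -0.0]
ft_force: [-0.7, 0.1, 2.7]
opening: 0.3
time: 4.75
tcp_pos: [0.5073, -0.2011, 0.0375]
ee_rot: [2.152, 2.288, -0.0]
ft_force: [-1.8, 0.5, 4.8]
opening: 0.299
```

```bash
python3 -m pendant '[{"wx":0,"wy":0,"wz":0,"x":2,"y":0,"z":-1.3,"claw":0},{"wx":0,"wy":0,"wz":0,"x":8,"y":0,"z":-1.3,"claw":0},{"wx":0,"wy":0,"wz":0,"x":16,"y":0,"z":-1.3,"claw":0},{"wx":0,"wy":0,"wz":0,"x":24,"y":0,"z":-1.3,"claw":0},{"wx":0,"wy":0,"wz":0,"x":30,"y":0,"z":-1.3,"claw":0}]'
```

```text
time: 5.38
tcp_pos: [0.5053, -0.1702, 0.0386]
ee_rot: [-2.151, -2.289, -0.0]
ft_force: [-1.0, -0.9, -2.9]
opening: 0.297
```

```bash
python3 -m pendant '[{"wx":0,"wy":0,"wz":0,"x":8,"y":0,"z":0,"claw":0},{"wx":0,"wy":0,"wz":0,"x":18,"y":0,"z":0,"claw":0},{"wx":0,"wy":0,"wz":0,"x":28,"y":0,"z":0,"claw":0},{"wx":0,"wy":0,"wz":0,"x":36,"y":0,"z":0,"claw":0},{"wx":0,"wy":0,"wz":0,"x":40,"y":0,"z":0,"claw":0}]'
python3 - <<'E'
from h import *
from bench import bot
o=bot.get_obs();print(R.from_rotvec(o["ee_rot"]).as_matrix().round(3))
s=bot.snapshot("wrist");cv2.imwrite("pics/w4.png",s["color"])
E
```

```text
time: 6.0
tcp_pos: [0.503, -0.1305, 0.0387]
ee_rot: [2.151, 2.289, 0.0]
ft_force: [0.1, 0.2, -3.0]
opening: 0.303
[[-0.062  0.998  0.   ]
 [ 0.998  0.062  0.   ]
 [-0.     0.    -1.   ]]
```

View pics/w4.png

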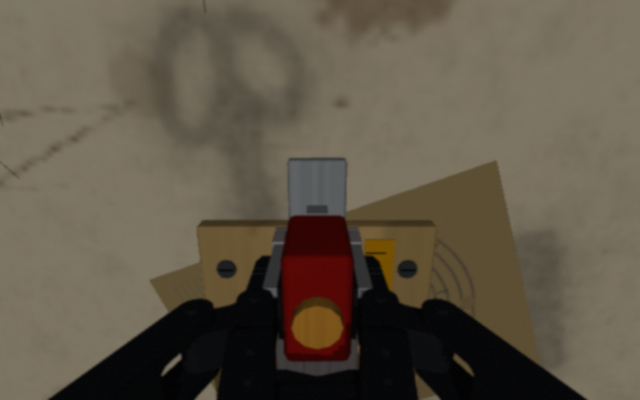

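The foot sticks out of the open end, in line with the slot, with only the stop's weight on the wrist. Continuing until it is clear.

```bash
python3 -m pendant '[{"wx":0,"wy":0,"wz":0,"x":10,"y":0,"z":0,"claw":0},{"wx":0,"wy":0,"wz":0,"x":24,"y":0,"z":0,"claw":0},{"wx":0,"wy":0,"wz":0,"x":40,"y":0,"z":0,"claw":0},{"wx":0,"wy":0,"wz":0,"x":56,"y":0,"z":0,"claw":0},{"wx":0,"wy":0,"wz":0,"x":68,"y":0,"z":0,"claw":0}]'
python3 -m pendant '[{"wx":0,"wy":0,"wz":0,"x":4,"y":0,"z":-3,"claw":0},{"wx":0,"wy":0,"wz":0,"x":4,"y":0,"z":-20,"claw":0},{"wx":0,"wy":0,"wz":0,"x":4,"y":0,"z":-60,"claw":0},{"wx":0,"wy":0,"wz":0,"x":4,"y":0,"z":-110,"claw":0},{"wx":0,"wy":0,"wz":0,"x":4,"y":0,"z":-135,"claw":0}]'
python3 - <<'E'
from h import *
from bench import bot
o=bot.get_obs();print(o["joint_positions"].round(2))
s=bot.snapshot("wrist");cv2.imwrite("pics/w5.png",s["color"])
E
```

```text
time: 6.68
tcp_pos: [0.4987, -0.0617, 0.0387]
ee_rot: [-2.151, -2.29, -0.0]
ft_force: [-0.2, -0.5, -2.9]
opening: 0.302
time: 7.3
tcp_pos: [0.4999, -0.06, 0.1775]
ee_rot: [2.151, 2.284, 0.004]
ft_force: [0.5, 0.0, -2.4]
opening: 0.296
[ 0.5   0.3  -0.55  1.97  0.2   0.92 -0.09]
```

View pics/w5.png

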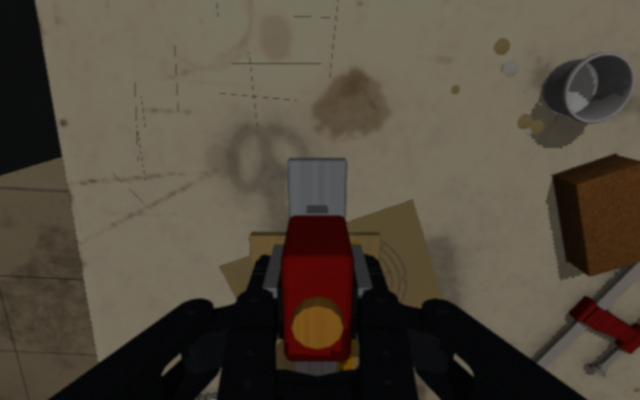

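```bash
cat >> h.py <<'E'
def deckpose(q,xs,h,off=22.5,dx=0.0):
    """TCP pose so stop origin sits at deck (xs,0,h); lengths mm"""
    A,t=deckT(q); Rt=frame(A[:,1],-A[:,2])
    P=A@(np.array([xs+dx,0,h+off])/1e3)+t
    return Rt,P
Q0=[.6452,.2509,-.0919]
E
python3 - <<'E'
from h import *
from bench import bot
o=bot.get_obs();s=bot.snapshot("wrist");c=cam(s,o)
T=R.from_rotvec(o["ee_rot"]).as_matrix()
for x in (44,45,46,47):
  print(x,proj(c,T@[x/1e3,0,.0145]+o["tcp_pos"]).round(1).tolist(),end=" ")
print(proj(c,T@[0,0,-.045]+o["tcp_pos"]).round(1))
A,p=deckpose(Q0,-150,110);print(p);delta(o,A,p)
E
```

```text
44 [[317.5, 160.2]] 45 [[317.5, 158.1]] 46 [[317.5, 156.0]] 47 [[317.5, 153.9]] [[317.5 324.9]]
[0.47892398 0.26622393 0.15783455]
w [-5.3, -6.1, -81.2] shift mm [327.1, -3.0, 21.0] dist 327.8
```

```bash
python3 -m pendant '[{"wx":-0.5,"wy":-0.6,"wz":-10,"x":40,"y":0,"z":0,"claw":0},{"wx":-1.2,"wy":-1.4,"wz":-20,"x":80,"y":0,"z":0,"claw":0},{"wx":-2,"wy":-2.2,"wz":-30,"x":125,"y":-1,"z":0,"claw":0},{"wx":-2.6,"wy":-3,"wz":-40,"x":165,"y":-1,"z":0,"claw":0},{"wx":-3.3,"wy":-3.7,"wz":-50,"x":205,"y":-2,"z":0,"claw":0}]'
python3 - <<'E'
from h import *
from bench import bot
o=bot.get_obs();print(o["joint_positions"].round(2))
A,p=deckpose(Q0,-150,110);print(p);delta(o,A,p)
E
```

```text
time: 8.02
tcp_pos: [0.4832, 0.1457, 0.1727]
ee_rot: [0.949, 2.907, -0.005]
ft_force: [0.0, -0.2, -1.8]
opening: 0.294
[ 0.25  0.32 -0.79  2.01  0.38  0.88  0.19]
[0.47892398 0.26622393 0.15783455]
w [-2.1, -3.0, -30.8] shift mm [75.6, 94.5, 11.0] dist 121.5
```

```bash
python3 -m pendant '[{"wx":-0.7,"wy":-1,"wz":-10,"x":25,"y":31,"z":0,"claw":0},{"wx":-1.4,"wy":-2,"wz":-20,"x":50,"y":62,"z":0,"claw":0},{"wx":-2.1,"wy":-3,"wz":-30.8,"x":75.6,"y":94.5,"z":0,"claw":0},{"wx":-2.1,"wy":-3,"wz":-30.8,"x":75.6,"y":94.5,"z":0,"claw":0},{"wx":-2.1,"wy":-3,"wz":-30.8,"x":75.6,"y":94.5,"z":0,"claw":0}]'
python3 - <<'E'
from h import *
from bench import bot
s=bot.snapshot("top");cv2.imwrite("pics/t6.png",cv2.resize(s["color"][170:290,205:335],None,fx=5,fy=5,interpolation=cv2.INTER_CUBIC))
o=bot.get_obs();print(o["joint_positions"].round(2),o["dq"].round(3))
s=bot.snapshot("wrist");cv2.imwrite("pics/w6.png",s["color"])
import pickle;pickle.dump((o,s),open("w6.pkl","wb"))
A,p=deckpose(Q0,-150,110);print(p);delta(o,A,p)
E
```

```text
time: 8.65
tcp_pos: [0.4792, 0.2646, 0.1688]
ee_rot: [0.148, 2.999, -0.012]
ft_force: [-0.3, -0.1, -2.1]
opening: 0.3
[ 0.07  0.41 -0.88  1.95  0.55  0.9   0.37] [ 0.007 -0.007  0.003 -0.005 -0.001 -0.005  0.003]
[0.47892398 0.26622393 0.15783455]
w [-0.1, 0.0, -0.4] shift mm [2.3, 2.0, 10.9] dist 11.3
```

View pics/w6.png

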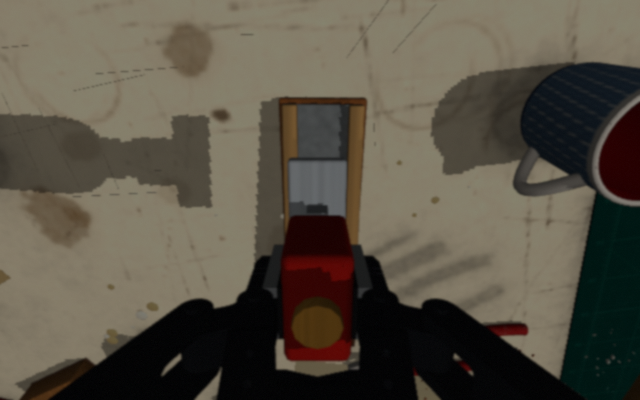

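View pics/t6.png

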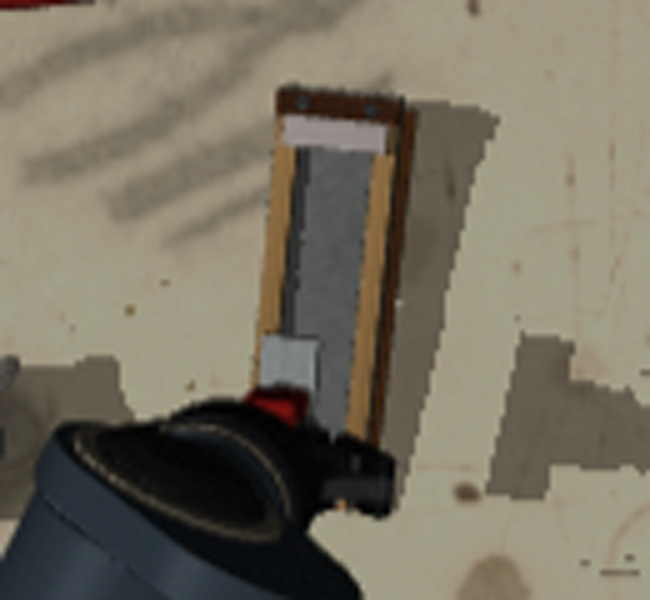

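```bash
python3 - <<'E'
import cv2
a=cv2.imread("pics/w6.png")
cv2.imwrite("pics/w6z.png",cv2.resize(a[85:265,250:390],None,fx=4,fy=3.3,interpolation=cv2.INTER_CUBIC))
E
```

```text
(no output)
```

View pics/w6z.png

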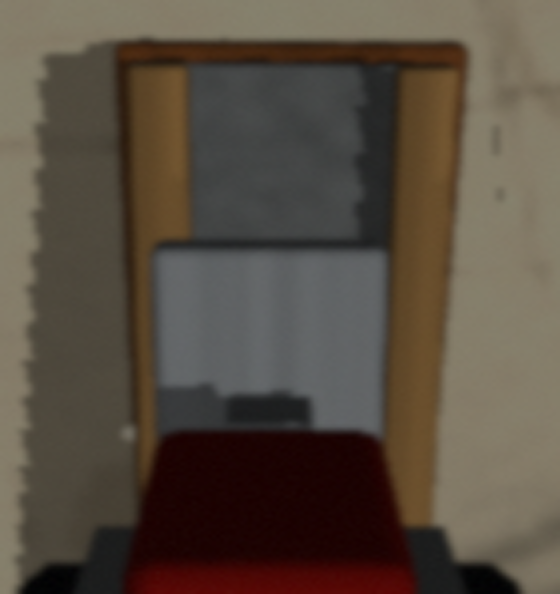

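```bash
python3 - <<'E'
from h import *
import pickle
o,s=pickle.load(open("w6.pkl","rb"));c=cam(s,o)
cv=lambda a:(np.array(a)+.5)/[4,3.3]-.5+[250,85]
A,t=deckT(Q0)
L=np.array([(-210,-20.5,9),(-210,20.5,9),(-170,-20.5,9),(-170,20.5,9),(-210,-20.5,0)])/1e3
pr=(proj(c,L@A.T+t)-[250,85]+.5)*[4,3.3]-.5;print("pred zoom px",pr.round(1).tolist())
# observed centre: intersect rays with plane approx
uv=cv([(186,65),(399,66)])
z=(A@[-.21,0,.009]+t)[2]
P=ray(c,uv,z);print(P, "deck frame mm",((P-t)@A*1e3).round(1).tolist())
uv=cv([(191,240),(389,240),(187,100),(397,100)])
n=A[:,2]
K,Rm,e=c
d=np.c_[uv,np.ones(4)]@np.linalg.inv(K).T*[1,-1,-1]@Rm.T
p0=t+A@[0,0,.009]
P=e+d*(((p0-e)@n)/(d@n))[:,None];print(((P-t)@A*1e3).round(1).tolist())
E
```

```text
pred zoom px [[177.8, 64.3], [388.5, 63.1], [183.3, 231.2], [384.5, 230.2], [180.8, 61.9]]
[[0.43530516 0.25124656 0.02718606]
 [0.43962333 0.29251148 0.02718606]] deck frame mm [[-209.8, -18.9, 9.0], [-209.3, 22.6, 8.9]]
[[-167.8, -19.0, 9.0], [-167.5, 21.5, 9.0], [-201.7, -18.9, 9.0], [-201.5, 22.3, 9.0]]
```

```bash
sed -i 's/^Q0=.*/Q0=[.6453,.2522,-.0919]/' h.py; python3 - <<'E'
from h import *
from bench import bot
o=bot.get_obs()
for h in (110,15,2):
  A,p=deckpose(Q0,-145,h);print(p);delta(o,A,p)
E
```

```text
[0.48395443 0.26706954 0.15853042]
w [-0.1, 0.0, -0.5] shift mm [-2.4, 3.4, 11.1] dist 11.8
[0.49712008 0.2658562  0.06445495]
w [-0.1, 0.0, -0.5] shift mm [-2.4, 3.6, 106.1] dist 106.2
[0.4989217  0.26569016 0.05158147]
w [-0.1, 0.0, -0.5] shift mm [-2.4, 3.7, 119.1] dist 119.1
```

```bash
python3 -m pendant '[{"wx":0,"wy":0,"wz":-0.5,"x":-2.4,"y":3.6,"z":25,"claw":0},{"wx":0,"wy":0,"wz":-0.5,"x":-2.4,"y":3.6,"z":60,"claw":0},{"wx":0,"wy":0,"wz":-0.5,"x":-2.4,"y":3.6,"z":88,"claw":0},{"wx":0,"wy":0,"wz":-0.5,"x":-2.4,"y":3.6,"z":106,"claw":0},{"wx":0,"wy":0,"wz":-0.5,"x":-2.4,"y":3.6,"z":106,"claw":0}]'
python3 - <<'E'
from h import *
from bench import bot
s=bot.snapshot("scene");cv2.imwrite("pics/s7.png",cv2.resize(s["color"][180:300,240:380],None,fx=5,fy=5,interpolation=cv2.INTER_CUBIC))
o=bot.get_obs()
s=bot.snapshot("wrist");cv2.imwrite("pics/w7.png",s["color"])
for h in (15,2):
  A,p=deckpose(Q0,-145,h);print(p);delta(o,A,p)
E
```

```text
time: 9.38
tcp_pos: [0.4968, 0.2668, 0.0642]
ee_rot: [0.134, 3.0, -0.013]
ft_force: [-0.7, 0.2, -2.0]
opening: 0.3
[0.49712008 0.2658562  0.06445495]
w [-0.0, 0.1, 0.2] shift mm [0.0, -1.8, 0.8] dist 2.0
[0.4989217  0.26569016 0.05158147]
w [-0.0, 0.1, 0.2] shift mm [0.0, -1.8, 13.8] dist 14.0
```

View pics/w7.png

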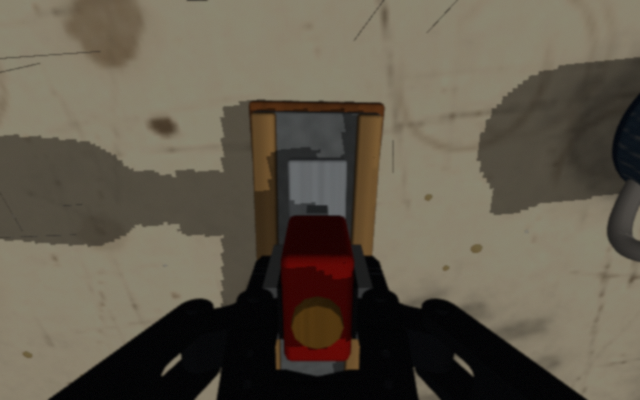

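View pics/s7.png

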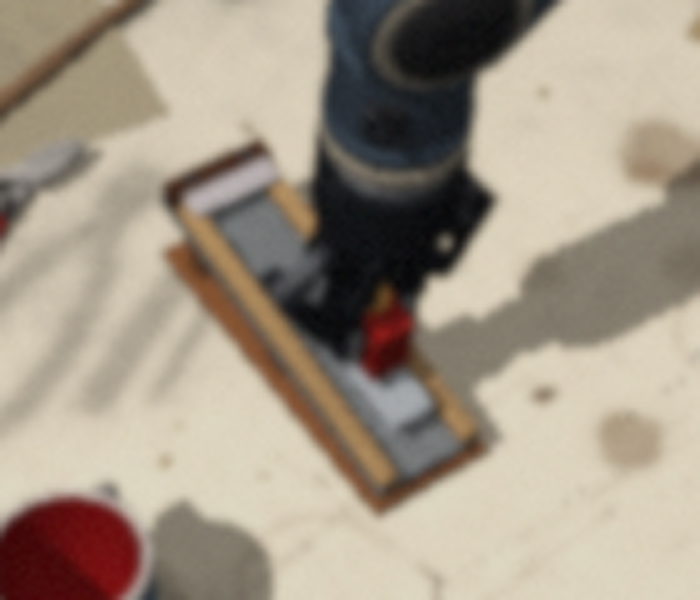

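The foot (columns 288–347) sits centred in the channel (275–358). Lowering.

```bash
python3 -m pendant '[{"wx":0,"wy":0,"wz":0,"x":0,"y":-0.7,"z":6,"claw":0},{"wx":0,"wy":0,"wz":0,"x":0,"y":-0.7,"z":10,"claw":0},{"wx":0,"wy":0,"wz":0,"x":0,"y":-0.7,"z":12,"claw":0},{"wx":0,"wy":0,"wz":0,"x":0,"y":-0.7,"z":13,"claw":0}]'
python3 -m pendant '[{"wx":0,"wy":0,"wz":0,"x":0,"y":0,"z":0.7,"claw":0},{"wx":0,"wy":0,"wz":0,"x":0,"y":0,"z":1.4,"claw":0}]'
```

```text
time: 9.98
tcp_pos: [0.4987, 0.2672, 0.0523]
ee_rot: [0.132, 2.998, -0.01]
ft_force: [-0.2, -0.4, -2.0]
opening: 0.296
time: 10.22
tcp_pos: [0.4989, 0.2672, 0.051]
ee_rot: [0.132, 2.998, -0.01]
ft_force: [0.1, -0.4, -3.3]
opening: 0.295
```

```bash
python3 -m pendant '[{"wx":0,"wy":0,"wz":0,"x":0,"y":0,"z":0.6,"claw":0},{"wx":0,"wy":0,"wz":0,"x":0,"y":0,"z":1.2,"claw":0}]'
python3 -m pendant '[{"wx":0,"wy":0,"wz":0,"x":0,"y":0,"z":0.5,"claw":0},{"wx":0,"wy":0,"wz":0,"x":0,"y":0,"z":0.5,"claw":0}]'
python3 - <<'E'
from h import *
from bench import bot
o=bot.get_obs();print(o["torque"].round(2));A,t=deckT(Q0);print(((o["tcp_pos"]-t)@A*1e3).round(1))
E
```

```text
time: 10.48
tcp_pos: [0.4991, 0.2671, 0.0497]
ee_rot: [0.132, 2.998, -0.01]
ft_force: [0.3, -0.1, -2.3]
opening: 0.297
time: 10.72
tcp_pos: [0.4991, 0.2671, 0.0495]
ee_rot: [0.132, 2.998, -0.011]
ft_force: [-1.2, -1.2, 1.3]
opening: 0.298
[-0.21  0.42 -0.06]
[-145.2    1.4   22.5]
```

```bash
python3 -m pendant '[{"wx":0,"wy":0,"wz":0,"x":0,"y":0,"z":0,"claw":0.4},{"wx":0,"wy":0,"wz":0,"x":0,"y":0,"z":0,"claw":0.4},{"wx":0,"wy":0,"wz":0,"x":0,"y":0,"z":0,"claw":0.4}]'
python3 - <<'E'
from h import *
from bench import bot
s=bot.snapshot("wrist");cv2.imwrite("pics/w8.png",s["color"])
s=bot.snapshot("scene");cv2.imwrite("pics/s8.png",cv2.resize(s["color"][180:300,240:380],None,fx=5,fy=5,interpolation=cv2.INTER_CUBIC))
E
```

```text
time: 11.1
tcp_pos: [0.4993, 0.2672, 0.0493]
ee_rot: [0.132, 2.998, -0.01]
ft_force: [0.3, 0.1, -0.2]
opening: 0.398
```

View pics/w8.png

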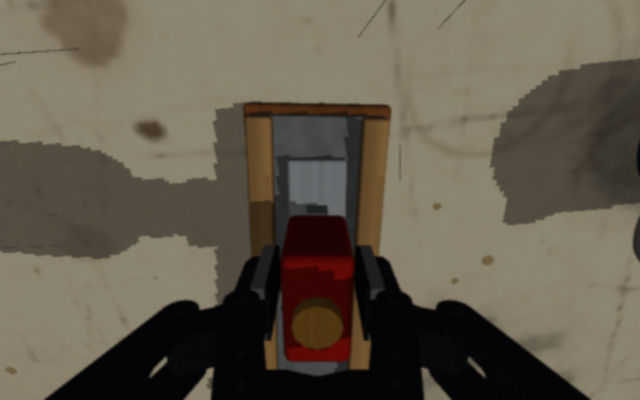

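View pics/s8.png

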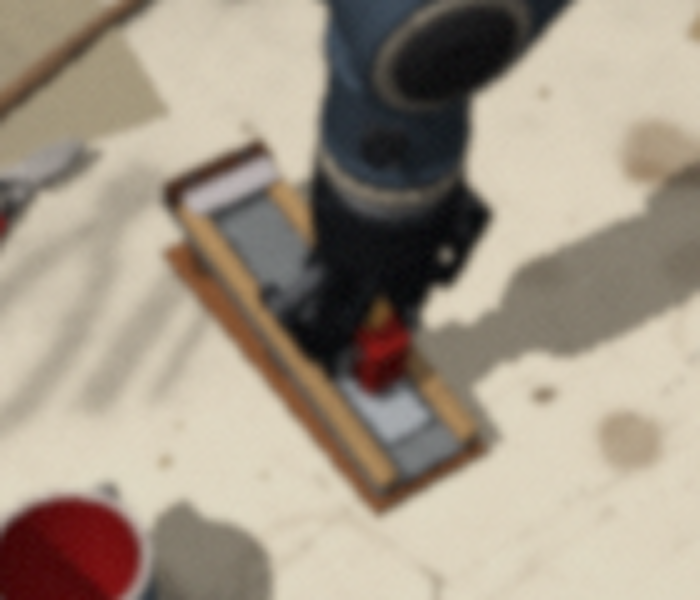

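```bash
python3 -m pendant '[{"wx":0,"wy":0,"wz":0,"x":0,"y":0,"z":0,"claw":0.2},{"wx":0,"wy":0,"wz":0,"x":0,"y":0,"z":0,"claw":0.1},{"wx":0,"wy":0,"wz":0,"x":-6,"y":0,"z":0,"claw":0},{"wx":0,"wy":0,"wz":0,"x":-16,"y":0,"z":0,"claw":0},{"wx":0,"wy":0,"wz":0,"x":-25,"y":0,"z":0,"claw":0}]' 40
python3 - <<'E'
from h import *
from bench import bot
o=bot.get_obs();A,t=deckT(Q0);print(((o["tcp_pos"]-t)@A*1e3).round(1),o["torque"].round(2));print(np.degrees(R.from_matrix(A.T@R.from_rotvec(o["ee_rot"]).as_matrix()).as_rotvec()))
E
```

```text
time: 11.82
tcp_pos: [0.5244, 0.2649, 0.0529]
ee_rot: [0.133, 2.998, -0.01]
ft_force: [-3.9, 1.3, 3.5]
opening: 0.297
[-119.6    1.6   22.3] [-0.01  0.73 -0.  ]
[-2.86264768e-01  1.79940902e+02 -1.11065464e-03]
```

```bash
python3 -m pendant '[{"wx":0,"wy":0,"wz":0,"x":-10,"y":0,"z":0,"claw":0},{"wx":0,"wy":0,"wz":0,"x":-22,"y":0,"z":0,"claw":0},{"wx":0,"wy":0,"wz":0,"x":-34,"y":0,"z":0,"claw":0},{"wx":0,"wy":0,"wz":0,"x":-44,"y":0,"z":0,"claw":0},{"wx":0,"wy":0,"wz":0,"x":-50,"y":0,"z":0,"claw":0}]'
python3 - <<'E'
from h import *
from bench import bot
o=bot.get_obs();A,t=deckT(Q0);print(((o["tcp_pos"]-t)@A*1e3).round(1),o["torque"].round(2))
s=bot.snapshot("wrist");cv2.imwrite("pics/w9.png",s["color"])
s=bot.snapshot("scene");cv2.imwrite("pics/s9.png",cv2.resize(s["color"][180:300,240:380],None,fx=5,fy=5,interpolation=cv2.INTER_CUBIC))
E
```

```text
time: 12.45
tcp_pos: [0.5738, 0.2604, 0.0599]
ee_rot: [0.133, 2.998, -0.01]
ft_force: [-4.2, 0.8, 3.8]
opening: 0.298
[-69.6   1.6  22.3] [ 0.07  0.84 -0.02]
```

View pics/w9.png

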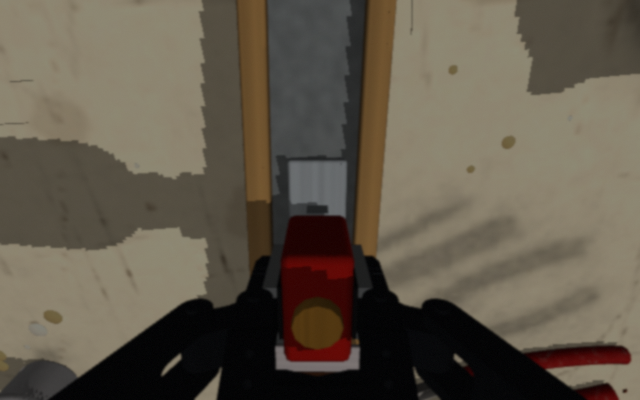

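View pics/s9.png

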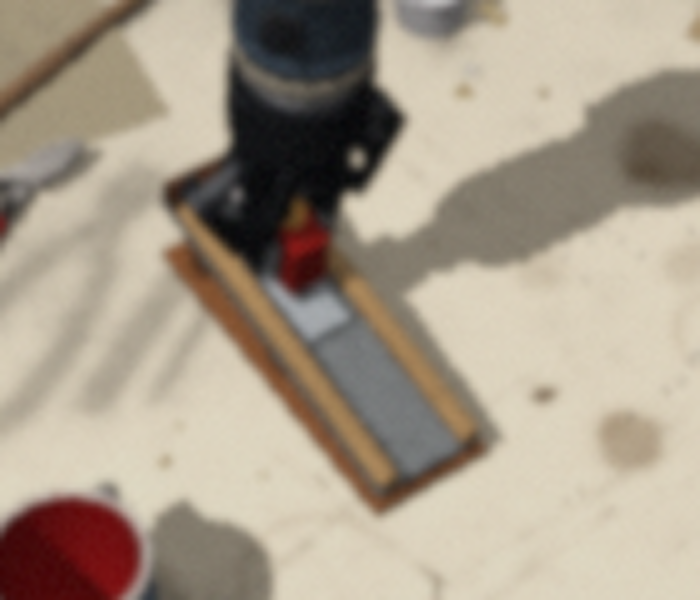

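Stop is centred and running straight. It has about 25 mm to go.

```bash
python3 -m pendant '[{"wx":0,"wy":0,"wz":0,"x":-6,"y":0,"z":0,"claw":0},{"wx":0,"wy":0,"wz":0,"x":-13,"y":0,"z":0,"claw":0},{"wx":0,"wy":0,"wz":0,"x":-18,"y":0,"z":0,"claw":0},{"wx":0,"wy":0,"wz":0,"x":-21,"y":0,"z":0,"claw":0}]'
python3 -m pendant '[{"wx":0,"wy":0,"wz":0,"x":-1,"y":0,"z":0,"claw":0},{"wx":0,"wy":0,"wz":0,"x":-2,"y":0,"z":0,"claw":0}]'
```

```text
time: 13.05
tcp_pos: [0.5941, 0.2587, 0.0628]
ee_rot: [0.133, 2.998, -0.01]
ft_force: [-4.3, 0.8, 3.7]
opening: 0.303
time: 13.3
tcp_pos: [0.5956, 0.2586, 0.063]
ee_rot: [0.132, 2.998, -0.01]
ft_force: [-3.8, -0.2, 2.9]
opening: 0.297
```

```bash
python3 - <<'E'
from h import *
from bench import bot
o=bot.get_obs();A,t=deckT(Q0);print(((o["tcp_pos"]-t)@A*1e3).round(1),o["torque"].round(2),o["opening"])
E
```

```text
[-47.4   1.8  22.3] [0.02 0.77 0.  ] 0.2969560308007087
```

```bash
python3 -m pendant '[{"wx":0,"wy":0,"wz":0,"x":-1,"y":0,"z":0,"claw":0},{"wx":0,"wy":0,"wz":0,"x":-1.5,"y":0,"z":0,"claw":0}]'
python3 -m pendant '[{"wx":0,"wy":0,"wz":0,"x":-1,"y":0,"z":0,"claw":0},{"wx":0,"wy":0,"wz":0,"x":-1,"y":0,"z":0,"claw":0}]'
```

```text
time: 13.55
tcp_pos: [0.5973, 0.2584, 0.0632]
ee_rot: [0.132, 2.998, -0.01]
ft_force: [-3.3, 0.7, 4.2]
opening: 0.301
time: 13.8
tcp_pos: [0.5983, 0.2583, 0.0634]
ee_rot: [0.132, 2.998, -0.01]
ft_force: [-3.7, 0.8, 3.0]
opening: 0.297
```

Now at −44.7, with no contact yet. Continuing in small steps.

```bash
python3 -m pendant '[{"wx":0,"wy":0,"wz":0,"x":-0.8,"y":0,"z":0,"claw":0},{"wx":0,"wy":0,"wz":0,"x":-1.2,"y":0,"z":0,"claw":0}]'
python3 -m pendant '[{"wx":0,"wy":0,"wz":0,"x":-0.8,"y":0,"z":0,"claw":0},{"wx":0,"wy":0,"wz":0,"x":-1.2,"y":0,"z":0,"claw":0}]'
```

```text
time: 14.05
tcp_pos: [0.5983, 0.2584, 0.0634]
ee_rot: [0.132, 3.0, -0.011]
ft_force: [-6.4, 0.1, 5.0]
opening: 0.299
time: 14.3
tcp_pos: [0.5984, 0.2584, 0.0635]
ee_rot: [0.132, 3.002, -0.012]
ft_force: [-10.1, -1.1, 6.9]
opening: 0.302
```

TCP stalls while the force climbs, which means contact at −44.6 mm against an expected −45. One firmer push, then I'll ease off and release.

```bash
python3 -m pendant '[{"wx":0,"wy":0,"wz":0,"x":-1.5,"y":0,"z":0,"claw":0},{"wx":0,"wy":0,"wz":0,"x":-2,"y":0,"z":0,"claw":0}]'
python3 -m pendant '[{"wx":0,"wy":0,"wz":0,"x":2.5,"y":0,"z":0,"claw":0},{"wx":0,"wy":0,"wz":0,"x":3.5,"y":0,"z":0,"claw":0}]'
python3 - <<'E'
from h import *
from bench import bot
o=bot.get_obs();A,t=deckT(Q0);print(((o["tcp_pos"]-t)@A*1e3).round(1),o["torque"].round(2),o["opening"])
E
```

```text
time: 14.55
tcp_pos: [0.5985, 0.2584, 0.0636]
ee_rot: [0.132, 3.005, -0.014]
ft_force: [-14.9, -1.2, 10.0]
opening: 0.298
time: 14.8
tcp_pos: [0.5983, 0.2584, 0.0634]
ee_rot: [0.132, 2.999, -0.011]
ft_force: [-4.3, 0.8, 3.9]
opening: 0.299
[-44.7   1.8  22.3] [ 0.06  0.84 -0.12] 0.2986342858539201
```

Still home after easing off. Releasing, opening just enough, then retreating along the deck normal.

```bash
python3 -m pendant '[{"wx":0,"wy":0,"wz":0,"x":0,"y":0,"z":0,"claw":0.4},{"wx":0,"wy":0,"wz":0,"x":0,"y":0,"z":0,"claw":0.55},{"wx":0,"wy":0,"wz":0,"x":0,"y":0,"z":0,"claw":0.55},{"wx":0,"wy":0,"wz":0,"x":0,"y":0,"z":0,"claw":0.55}]'
python3 -m pendant '[{"wx":0,"wy":0,"wz":0,"x":0,"y":0,"z":-8,"claw":0.55},{"wx":0,"wy":0,"wz":0,"x":0,"y":0,"z":-30,"claw":0.55},{"wx":0,"wy":0,"wz":0,"x":0,"y":0,"z":-70,"claw":0.55},{"wx":0,"wy":0,"wz":0,"x":0,"y":0,"z":-110,"claw":0.55},{"wx":0,"wy":0,"wz":0,"x":0,"y":0,"z":-120,"claw":0.55}]'
python3 -m pendant '[{"wx":0,"wy":0,"wz":0,"x":30,"y":-30,"z":0,"claw":0.55},{"wx":0,"wy":0,"wz":0,"x":60,"y":-80,"z":0,"claw":0.55},{"wx":0,"wy":0,"wz":0,"x":60,"y":-140,"z":0,"claw":0.55},{"wx":0,"wy":0,"wz":0,"x":60,"y":-180,"z":0,"claw":0.55},{"wx":0,"wy":0,"wz":0,"x":60,"y":-180,"z":0,"claw":0.55}]'
python3 - <<'E'
from h import *
from bench import bot
s=bot.snapshot("scene");cv2.imwrite("pics/s10.png",cv2.resize(s["color"][180:300,240:380],None,fx=5,fy=5,interpolation=cv2.INTER_CUBIC))
s=bot.snapshot("top");cv2.imwrite("pics/t10.png",cv2.resize(s["color"][170:290,205:335],None,fx=5,fy=5,interpolation=cv2.INTER_CUBIC));cv2.imwrite("pics/t10f.png",s["color"])
c=cam(s);A,t=deckT(Q0)
for x,y,z,n in [(-45,0,67.5,"screw"),(-90,0,8,"foot rear")]:
    print(n,((proj(c,A@np.array([x,y,z])/1+0 if 0 else A@(np.array([x,y,z])/1e3)+t)-[205,170]+.5)*5-.5).round())
E
```

```text
time: 15.3
tcp_pos: [0.5995, 0.258, 0.0634]
ee_rot: [0.133, 2.998, -0.01]
ft_force: [-0.6, -0.4, -0.3]
opening: 0.549
time: 15.92
tcp_pos: [0.5831, 0.2616, 0.187]
ee_rot: [0.131, 2.992, -0.005]
ft_force: [0.3, 0.4, -0.6]
opening: 0.546
time: 16.55
tcp_pos: [0.5068, 0.0814, 0.1736]
ee_rot: [0.142, 2.999, -0.015]
ft_force: [0.6, 0.2, 0.5]
opening: 0.555
screw [[311. 208.]]
foot rear [[320. 285.]]
```

View pics/s10.png

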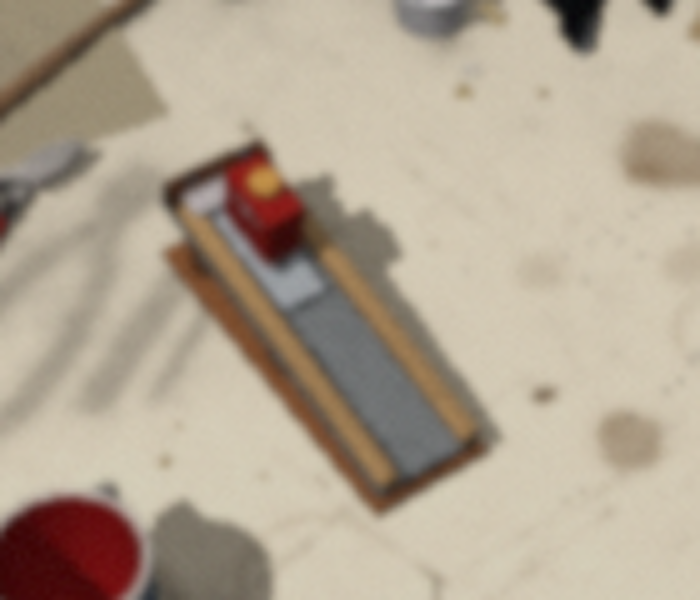

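View pics/t10.png

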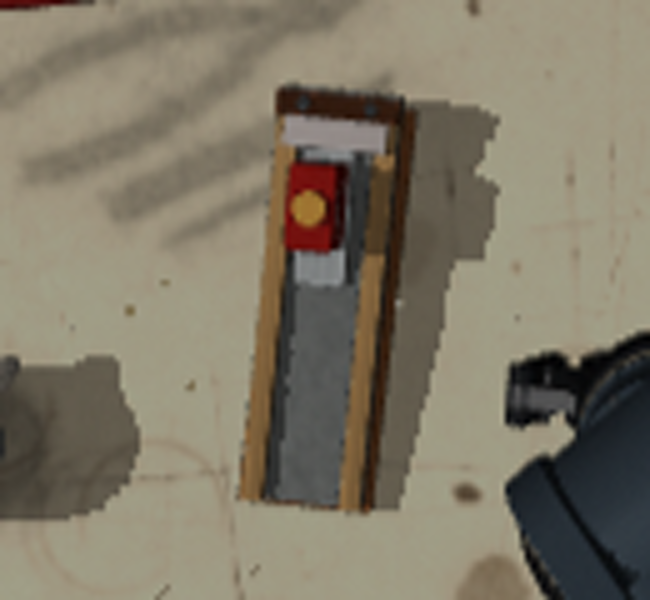

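View pics/t10f.png

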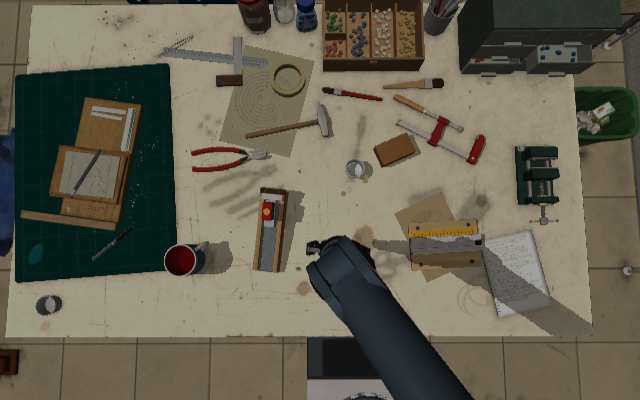

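```bash
python3 - <<'E'
from bench import bot
o=bot.get_obs();print(o["time"],o["dq"].round(3),o["ft_force"].round(1))
print(bot.hand_in())
E
```

```text
16.65 [-0.033  0.009 -0.016 -0.012 -0.    -0.002  0.001] [-0.   1.6  0. ]
the job is handed in; nothing more can be done
None
```

The red stop is seated on the sloping rest, and I handed the job in at 16.65 s.

**What I did:** I gripped the stop across its block, slid it along the slot and out of the open end, then lifted it away. I set it down lengthwise on the lower part of the rest and let go, so that it lay flat. Then I gripped it again, pushed it up the slope and backed the arm off.

**Last checks:**
- **Fully home:** The push stalled with the tool at −44.7 mm on the deck, against an expected −45 mm. The force along the slope rose from about 4 N to 15 N there. The tool stood at the same place when I eased off.
- **Position and flatness:** In the final top picture the foot's rear edge lies where it should when home, and the thumb screw is within about 0.5 pixel of its predicted place. The foot looks flat and square in the channel, with its upper end under the lip.
- **Rest of the scene:** The mug, tub, sanding block and jig look undisturbed. The gripper was about 0.17 m from the stop, touching nothing.

**Disagreements:**
- The top and wrist cameras differed by about 1.5 mm on the deck's sideways position. I used a value close to the wrist camera's, and the foot stayed well inside the 6 mm side play.
- They also differed by 0.5° on the jig's angle. I went between the two, and the stop slid out with no noticeable side force.
- My first move call was refused because its rows left out two of the values; nothing moved.

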